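Drain the rinsed vial, then vent the sealed slide dry-box

ROBOT

A 6-joint arm with a two-finger parallel gripper is mounted at the origin on the work surface. World frame = base frame: x ahead of the robot, y to its left, z up, the work surface at z = 0. Lengths are in m, angles in rad, forces in N, time in s.
With the tool pointing down it reaches from about 0.275 to 0.775 m from the base axis. Payload 14.6 kg.
Tool frame: the origin (TCP) lies at the very end of the fingers, on their centre line; the grasp point (between the pads) lies 19 mm behind it (manip.grasp_offset is the distance from the TCP to the grasp point, in m); z points along the fingers, y is the direction in which the jaws open and shut (so a half turn about z gives the same grasp; the last joint's range is limited). The gripper opens to 85 mm and grips with 20 to 120 N. Pads are 22 mm wide; open, the fingers measure 114 mm over their backs; the gripper's body (76 mm by 85 mm) begins 54 mm behind the grasp point. The pads swing forward as they close: fully open they stand 13 mm farther back than shut.
Start: joints at [-1.451, 0.263, -0.048, 1.259, 0, 1.415], TCP at [0.142, -0.505, 0.231] pointing down, gripper open.
Joint ranges: [-2.65, 2.65], [-0.89, 1.7], [-1.18, 1.37], [-2.13, 2.11], [-1.35, 1.29], [-3.14, 3.14]. Speed limits (rad/s): [1.89, 1.89, 2.57, 2.79, 3.14, 3.14].

INTERFACE

Orientations are given as a unit quaternion [x, y, z, w].
In Python, from workcell import manip gives the robot as it stands. The module is installed in compiled form; this text tells all that it offers.
- The arm moves only by the tool step_arm, never from a script. Its argument "commands" is text: rows parted by semicolons, each of 4 numbers parted by spaces: the shift along the tool's x, y, z in units of 25 mm (1.0 is 25 mm), then the turn about the tool's z in units of 6 degrees (1.0 is 6 degrees). A call has 1 to 12 rows; each row is the pose to reach, as a shift and turn from the pose measured when the call began, along the tool's axes at that moment; what a row does not reach only later rows make up. A row lasts 1/12 s, in which the tool goes at most 41.7 mm and 7.16 degrees, less where a joint would pass 70% of its speed; a pose out of reach is approached as far as the arm can. A call with a gripper value outside its range is refused whole. "claw" is the closure in counts, from 0 (fully open) to 255 (shut), set as the call begins (left out, the last holds). The fingers move at their own pace and stop on an object; "force" is the grip in N (left out, the last holds). Time passes only in rows, so rows that repeat a pose let the fingers close. It gives the time, the measured TCP pose, the force and the opening at its end, in the units of the state.
- manip.state(): the state, without advancing time (a new reading comes with each control period).
- manip.capture(name): name is "scene" or "top" or "wrist"; returns (picture, depth): 400x640x3 uint8, red, green, blue; 400x640 float32, m along the optical axis (not along the pixel's ray), 0 where there is no reading.
- manip.camera_model(name): a dict with "fx", "fy", "cx", "cy" (pixels), "camera_from_world" (4x4, takes a point from world to camera coordinates); the wrist camera has in their place "hand_eye" (4x4, takes a point from camera to tool coordinates, whose origin is the TCP and whose axes are the flange's). Camera axes: x right, y down, z forward; pixel columns grow to the right and rows downward; lengths in m; the calibration is good to about 2 mm. A picture is of the moment at which its call begins: read the wrist's pose just before it. camera_model takes no time and is no camera call.
- manip.job_done(): hands the job in, once; it reports no verdict.
The state is a dict: "time_s": time; "joints": joint angles; "joint_velocities": joint speeds; "effort": joint torques, N m; "position": TCP position; "tcp_rot": TCP orientation; "wrist_force": force on the tool from outside, world axes, zero at the start; "torque": the same for the moment, N m; "width": finger opening in m.
Only numpy, scipy, OpenCV 4.12 (cv2) and the standard library are available. Lean on these libraries where they do the work, as an engineer would, in place of code of your own. Each camera call takes 0.05 s, during which the arm holds its last target. There are 200 camera calls.

TASK

Get the slide drying corner ready: take the rinsed sample vial from its cradle, turn it mouth-down and lower it (do not drop it) over the upright drying peg until its rim stands on the foot, and let go. Then take the bar on the dry-box lid, break the lid free of its sticky seal without letting it fly up, and finish while still holding it just ajar, about two centimetres at the front edge. Leave the petri dish, the capped vial and the tweezers where they are.

Things in the scene. Friction and masses are not known exactly. Their poses are not given: they have to be found in the camera images.
- vial: frosted pale blue-grey sample vial, a round tube with a dark blue band round its closed end: outer diameter 32 mm, length 90 mm, wall 3 mm, closed end 5 mm thick (inside 26 mm wide, 85 mm deep), about 40 g. Origin on its axis at mid-length; its x axis runs along the tube from the closed end to the mouth. At the start it lies level in the cradle, its mouth turned roughly towards the robot
- vial_mouth (a point): centre of the vial's open rim, 45 mm from the vial's origin along its x axis
- cradle: fixed grey cradle: base plate 110 x 70 x 8 mm and two thin posts (8 mm along the groove, heads 31 mm wide) 33 mm either side of its centre, whose V heads carry the vial with its axis 75 mm above the table; the space between the posts and at both sides of the vial is free. Origin under its centre on the table; x axis along the groove, the same way as the vial's
- peg_stand: fixed drying peg: a blue round foot 90 mm wide and 20 mm high with an upright steel peg 12 mm thick in its middle, from 20 to 90 mm above the table, its tip tapered. Origin under its centre on the table. The vial on it rests with its rim on the foot, its mid-length 65 mm above the table
- peg_tip (a point): top of the peg, on its axis, 90 mm above the table
- drybox: fixed cream box, 170 mm (x) by 220 mm (y), 85 mm high; origin under its centre on the table; front (lid's free edge and bar) towards its -x, roughly facing the robot. The tight snap seal takes about 14 to 20 N upwards at the bar to break; the resistance fades over the first 5 mm of lift, and then only the lid's weight is left (about 2 N at the bar)
- lid (a joint): opening angle of the cream lid (232 mm wide, 10 mm thick) in rad: 0 shut, growing as its front edge rises. The hinge lies along the box's y axis at the far (+x) edge, 85 mm above the table; the front edge is 173 mm from it, so 0.12 rad opens the front by about 20 mm. Let go, the lid falls shut
- lid_bar (a point): middle of the dark steel bow handle on the lid near its front edge: a round bar 10 mm thick and 90 mm long, parallel to the hinge, its axis 35 mm above the lid's top (130 mm above the table when shut) and 160 mm in front of the hinge; free space under it and at both sides
- lid_hinge (a point): middle of the lid's hinge line, 85 mm above the table
- dish: bystander: pale blue closed petri dish, 94 mm wide, 18 mm high, origin under its centre
- capped_vial: bystander: small amber vial with white cap, 28 mm wide, 55 mm high, origin under its centre
- tweezers: bystander: blue plastic tweezers lying flat, 125 mm long, 6 mm high, origin at about mid-length on the table
There are look-alikes about, which are no part of the job. Of the things that look like the peg_stand, the middle-sized one is meant.

How it is judged:
On the way, in this order (a step that is already met when the one before it is completed fails the run):
1. the vial stands mouth-down on the peg, released, the lid still shut (horizontal distance between vial and peg_stand below 0.013 m and angle between vial's own x axis and vertical above 2.97 rad and height (world z) of vial_mouth below 0.026 m and contact force between the arm and vial below 0.1 N and linear speed of vial below 0.02 m/s and value of joint lid below 0.03 rad), for 0.3 s.
2. the lid is broken free and held just ajar by the fingers (value of joint lid between 0.055 and 0.2 rad and contact force between the fingers and lid above 0.5 N), for 0.3 s.
At the end, for the whole second after the job is handed in: The lid is held still by the fingers at 0.055 to 0.2 rad (about 10 to 34 mm open at the front edge) and touches no loose thing; the vial stands mouth-down over the peg (within 13 mm of its axis, within 0.17 rad of upright, rim within 6 mm of the foot), at rest and untouched by the arm (all of step 2 and velocity of joint lid between -0.05 and 0.05 rad/s and contact force between lid and vial below 0.05 N and contact force between lid and dish below 0.05 N and contact force between lid and capped_vial below 0.05 N and contact force between lid and tweezers below 0.05 N and horizontal distance between vial and peg_stand below 0.013 m and angle between vial's own x axis and vertical above 2.97 rad and height (world z) of vial_mouth below 0.026 m and linear speed of vial below 0.02 m/s and contact force between the arm and vial below 0.1 N); the arm keeps its last pose, push and grip.
It fails at once if the lid flew up (more than about 60 mm at the front edge) (value of joint lid above 0.35 rad).
It fails at once if the vial was dropped (linear speed of vial above 0.7 m/s and contact force between the fingers and vial below 0.05 N).
It fails at once if a bystander was moved by more than 20 mm (distance of any of dish, capped_vial, tweezers from where it was at the start of the episode above 0.02 m).
It also fails if it takes over 54 s, if anything falls off the work surface, if the arm or the gripper's body presses on something with over 40 N, if the wrist force passes 120 N, or if a joint passes its speed limit or range.

## Working session

There is one attempt and no reset: what is moved stays moved. The work goes in short steps, Python scripts to look and compute and a tool call to move; the robot and the scene stay as the last step left them, time stands still between calls to the robot, and variables do not carry over. Pictures are saved under pics/ and viewed, about 8 in all and at most 12, crops included, and the job is handed in when it is done.

Besides the shell and the picture viewer there is one more tool, called by a JSON object that holds its "name" and its "arguments". step_arm: Moves the arm, as the interface text tells. Its arguments: {"type":"object","properties":{"commands":{"type":"string"},"claw":{"type":"number"},"force":{"type":"number"}},"required":["commands"]}

```bash
mkdir -p pics; cat > h.py <<'E'
import numpy as np, cv2
from workcell import manip
from scipy.spatial.transform import Rotation as R
def cap(n):
    st=manip.state(); p,d=manip.capture(n); m=manip.camera_model(n)
    K=(m['fx'],m['fy'],m['cx'],m['cy'])
    if 'camera_from_world' in m: T=np.linalg.inv(np.array(m['camera_from_world']))
    else:
        B=np.eye(4);B[:3,:3]=R.from_quat(st['tcp_rot']).as_matrix();B[:3,3]=st['position'];T=B@np.array(m['hand_eye'])
    return p,d,K,T
def ray(K,T,u,v,z):
    r=T[:3,:3]@np.array([(u-K[2])/K[0],(v-K[3])/K[1],1]);return T[:3,3]+r*(z-T[2,3])/r[2]
def cloud(d,K,T):
    v,u=np.mgrid[:d.shape[0],:d.shape[1]]
    P=np.stack([(u-K[2])/K[0]*d,(v-K[3])/K[1]*d,d],-1)@T[:3,:3].T+T[:3,3]
    P[d==0]=np.nan
    return P
def save(n,p): cv2.imwrite('pics/'+n+'.png',p[:,:,::-1])
E
python3 - <<'E'
from h import *
for n in('scene','top'):
    p,d,K,T=cap(n);save(n,p);np.savez(n,p=p,d=d,K=K,T=T);print(n,K,T.round(3).tolist())
print(manip.state(),manip.grasp_offset)
m=manip.camera_model('wrist');print(m)
E
```

```text
scene (435.6076347210212, 435.6076347210212, 318.45876207406576, 202.67434277201616) [[0.12, 0.554, -0.824, 1.453], [0.993, -0.075, 0.094, -0.087], [-0.009, -0.829, -0.559, 0.747], [0.0, 0.0, 0.0, 1.0]]
top (391.21875942954176, 391.21875942954176, 316.06583230263647, 202.86717645443684) [[-0.001, -0.981, 0.196, 0.338], [-1.0, 0.001, -0.005, 0.027], [0.005, -0.196, -0.981, 0.899], [0.0, 0.0, 0.0, 1.0]]
{'time_s': 0.1, 'joints': array([-1.45132336e+00,  2.63481085e-01, -4.88829405e-02,  1.25939526e+00,
       -1.20156665e-05,  1.41548675e+00]), 'joint_velocities': array([ 0.00195882, -0.0005268 ,  0.00223772,  0.00021392, -0.0004298 ,
       -0.00249509]), 'effort': array([ 5.81530374e-03, -6.38577747e+01,  3.85065687e+01,  9.89295251e-03,
        1.57996146e-05,  4.88612261e-05]), 'position': array([ 0.14240884, -0.50505625,  0.2308666 ]), 'tcp_rot': array([ 9.90576541e-01,  1.36959425e-01,  2.61999449e-06, -4.81511464e-04]), 'wrist_force': array([-0.09864864,  1.1564659 , -0.07508028]), 'torque': array([0.00440308, 0.04655385, 0.04385765]), 'width': 0.0852791193414039} 0.0187
{'fx': 311.0624763887357, 'fy': 311.0624763887357, 'cx': 323.0907568321579, 'cy': 193.08472590583966, 'hand_eye': array([[-8.42377158e-04, -9.56650498e-01, -2.91237215e-01,
         7.40809624e-02],
       [ 9.99999570e-01, -9.18913921e-04,  1.26023265e-04,
        -7.56267036e-04],
       [-3.88182150e-04, -2.91236983e-01,  9.56650861e-01,
        -1.41597094e-01],
       [ 0.00000000e+00,  0.00000000e+00,  0.00000000e+00,
         1.00000000e+00]])}
```

View pics/top.png

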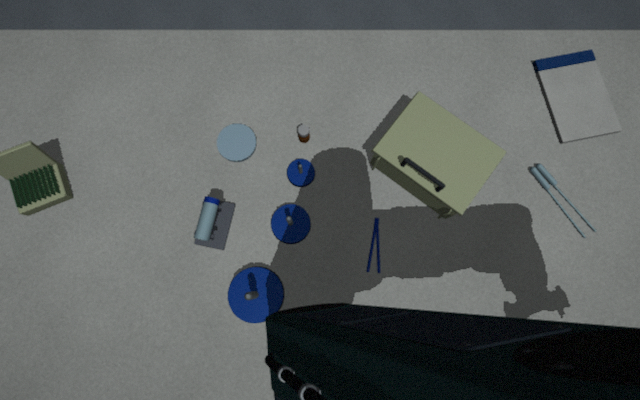

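View pics/scene.png

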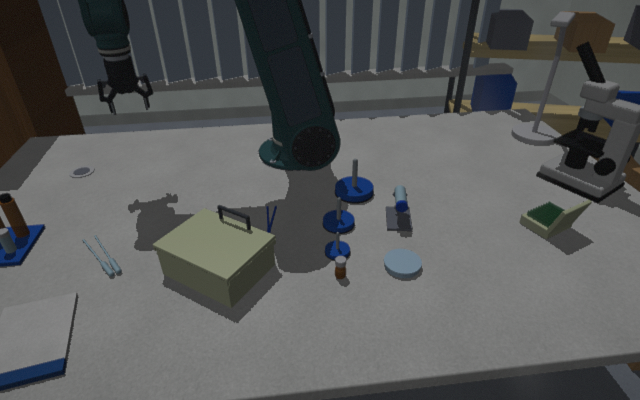

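The top view shows three blue peg stands: large (256,293), middle (291,223) and small (301,172). The vial is in its cradle at (208,218), with its banded closed end at (206,200). The dry-box bar is at (422,172), tweezers (374,245), dish (237,142) and capped vial (303,132). I choose the stand at (291,223) and will check its width next.

```bash
python3 - <<'E'
from h import *
z=np.load('top.npz');p,d,K,T=z['p'],z['d'],z['K'],z['T']
P=cloud(d,K,T);hsv=cv2.cvtColor(p,cv2.COLOR_RGB2HSV)
bl=cv2.inRange(hsv,(108,150,40),(130,255,255))
n,L,S,C=cv2.connectedComponentsWithStats(bl)
for i in range(1,n):
    if S[i,4]<30: continue
    q=P[L==i]; f=q[(q[:,2]>.012)&(q[:,2]<.027)]
    print(C[i].round(),S[i], 'z',np.nanpercentile(q[:,2],[5,50,95]).round(3))
    if len(f)>20:
        c,r=cv2.minEnclosingCircle(f[:,:2].astype(np.float32));print('   circ',np.round(c,4),r,'mean',f.mean(0).round(4))
# vial
def box(u0,v0,u1,v1,zl,zh):
    q=P[v0:v1,u0:u1].reshape(-1,3);return q[(q[:,2]>zl)&(q[:,2]<zh)]
q=box(185,185,240,255,.07,.1);c=q[:,:2].mean(0);U=np.linalg.svd(q[:,:2]-c)[2][0];s=(q[:,:2]-c)@U
print('vial',c,U,s.min(),s.max(),c+U*(s.min()+s.max())/2,q[:,2].max(),len(q))
q=box(370,90,510,220,.085,.105);r=cv2.minAreaRect(q[:,:2].astype(np.float32));print('lid',r,cv2.boxPoints(r),q[:,2].mean())
q=box(385,140,460,200,.118,.15);c=q[:,:2].mean(0);U=np.linalg.svd(q[:,:2]-c)[2][0];s=(q[:,:2]-c)@U
print('bar',c,U,s.min(),s.max(),c+U*(s.min()+s.max())/2,q[:,2].max(),np.degrees(np.arctan2(U[1],U[0])))
for u0,v0,u1,v1 in((280,205,305,235),(290,158,312,178),(240,270,270,305)):
    q=box(u0,v0,u1,v1,.04,.2);print('peg',q.mean(0) if len(q) else 0,q[:,2].max() if len(q) else 0)
for nm,b in dict(dish=(215,120,260,165),cap=(293,120,312,145)).items():
    q=box(*b,.008,.08);print(nm,q.min(0),q.max(0))
big=cv2.resize(p[150:260,180:320],None,fx=5,fy=5,interpolation=cv2.INTER_CUBIC);save('crop',big)
E
```

```text
[564.  60.] [536  51  59  19 469] z [0.011 0.014 0.016]
   circ [ 0.8784 -0.5997] 0.07471778243780136 mean [ 0.8789 -0.5993  0.0141]
[300. 172.] [287 159  28  27 527] z [0.011 0.014 0.016]
   circ [0.5893 0.059 ] 0.03227725252509117 mean [0.5884 0.0592 0.0142]
[212. 200.] [204 197  16   8  75] z [0.076 0.087 0.091]
[290. 223.] [ 271  204   39   39 1102] z [0.016 0.019 0.022]
   circ [0.4677 0.0813] 0.04432488977909088 mean [0.467  0.0812 0.0192]
[374. 245.] [367 218  13  55 204] z [0.002 0.005 0.008]
[255. 294.] [ 228  267   55   56 2243] z [0.024 0.026 0.028]
   circ [0.3108 0.1556] 0.0599854551255703 mean [0.3103 0.156  0.0254]
vial [0.46916762 0.25248837] [-0.97806867  0.20828268] -0.04564447696553001 0.04469364705269037 [0.46963261 0.25238935] 0.0925911000642139 665
lid ((0.6125658750534058, -0.24199165403842926), (0.2357458621263504, 0.1843310296535492), 52.18824005126953) [[ 0.46748817 -0.27861086]
 [ 0.6131151  -0.39161855]
 [ 0.7576436  -0.20537245]
 [ 0.6120167  -0.09236476]] 0.09430142135807103
bar [ 0.55481738 -0.19740534] [-0.6145126  -0.78890701] -0.050028822557831754 0.04900821263124392 [ 0.55513097 -0.19700275] 0.13695202982536892 -127.91651331066153
peg [0.46662717 0.07999933 0.07702469] 0.08955154478136096
peg [0.58888216 0.05781619 0.05696538] 0.06568580891788134
peg [0.31150087 0.15241124 0.09973232] 0.12190419115851814
dish [0.61694182 0.164599   0.01083009] [0.70993649 0.25734588 0.02322559]
cap [0.66543643 0.03874083 0.00960934] [0.69190644 0.06401153 0.05869035]
```

View pics/crop.png

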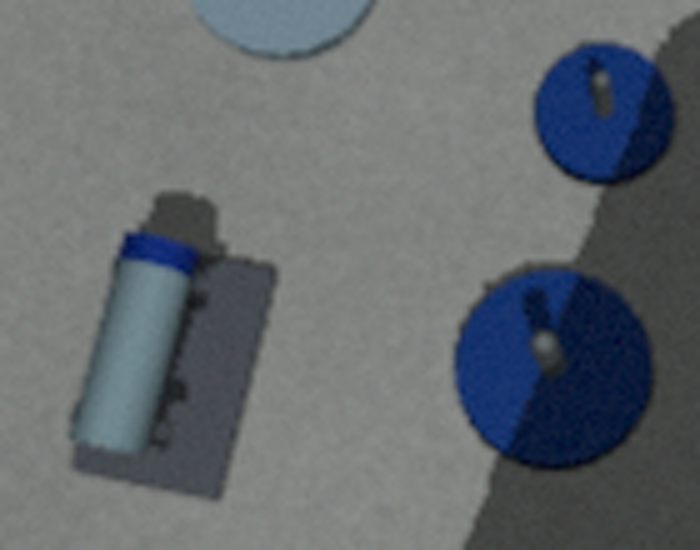

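The middle stand measures 89 mm across (peg at 0.467, 0.081), so the choice holds. The vial centre is at (0.4695, 0.2524) with its mouth azimuth about 168°.

The commands can't tilt the tool, so I plan to:
- grip the vial slightly towards its closed end
- turn it in the grip by pressing the closed end down past the tall spare peg
- lower it onto the middle peg

```bash
cat >> h.py <<'E'
def go(pos,az):
    s=manip.state();M=R.from_quat(s['tcp_rot']).as_matrix()
    d=M.T@(np.array(pos)-s['position'])/.025
    a=np.degrees(np.arctan2(M[1,0],M[0,0]));t=(a-az+90)%180-90
    print('t',round(s['time_s'],2),'pos',s['position'].round(4),'az',a.round(1),'F',s['wrist_force'].round(1),'w',round(s['width'],4),'j6',s['joints'][5].round(2),'tilt z',M[:,2].round(3),'-> row',d.round(2),round(t/6,2))
E
python3 -c "
from h import *
go((.481,.25,.2),-12)"
```

```text
t 0.1 pos [ 0.1424 -0.5051  0.2309] az 15.7 F [-0.1  1.2 -0.1] w 0.0853 j6 1.42 tilt z [-0.     0.001 -1.   ] -> row [ 21.23 -25.39   1.26] 4.62
```

{"name": "step_arm", "arguments": {"commands": "21.2 -25.4 1.2 4.6;21.2 -25.4 1.2 4.6;21.2 -25.4 1.2 4.6;21.2 -25.4 1.2 4.6;21.2 -25.4 1.2 4.6;21.2 -25.4 1.2 4.6;21.2 -25.4 1.2 4.6;21.2 -25.4 1.2 4.6;21.2 -25.4 1.2 4.6;21.2 -25.4 1.2 4.6;21.2 -25.4 1.2 4.6;21.2 -25.4 1.2 4.6", "claw": 0, "force": 30}}

```text
time_s: 1.1
position: [0.3407, -0.0624, 0.2139]
tcp_rot: [0.995, -0.103, 0.0, -0.0]
wrist_force: [1.5, -2.0, -0.2]
width: 0.0852
```

```bash
python3 -c "
from h import *
go((.481,.25,.2),-12)"
```

```text
t 1.1 pos [ 0.3407 -0.0624  0.2139] az -11.9 F [ 1.5 -2.  -0.2] w 0.0852 j6 2.93 tilt z [ 0.     0.001 -1.   ] -> row [  2.93 -13.38   0.57] 0.02
```

```bash
sed -i 's/t=(a-az+90)%180-90/t=(a-az+180)%360-180/' h.py; python3 -c "
from h import *
print(manip.state()['joints'].round(3))
go((.481,.25,.2),167.9)"
```

```text
[-4.180e-01 -3.800e-02 -4.510e-01  1.158e+00  1.000e-03  2.930e+00]
t 1.1 pos [ 0.3407 -0.0624  0.2139] az -11.9 F [ 1.5 -2.  -0.2] w 0.0852 j6 2.93 tilt z [ 0.     0.001 -1.   ] -> row [  2.93 -13.38   0.57] -29.96
```

{"name": "step_arm", "arguments": {"commands": "2.9 -13.4 0.6 -18;2.9 -13.4 0.6 -18;2.9 -13.4 0.6 -18;2.9 -13.4 0.6 -18;2.9 -13.4 0.6 -18;2.9 -13.4 0.6 -18;2.9 -13.4 0.6 -18;2.9 -13.4 0.6 -18;2.9 -13.4 0.6 -18;2.9 -13.4 0.6 -18;2.9 -13.4 0.6 -18;2.9 -13.4 0.6 -18"}}

```text
time_s: 2.1
position: [0.4803, 0.251, 0.1986]
tcp_rot: [0.801, 0.598, -0.0, -0.0]
wrist_force: [0.5, -0.6, -0.3]
width: 0.0854
```

```bash
python3 -c "
from h import *
go((.481,.25,.2),167.9)"
```

```text
t 2.1 pos [0.4803 0.251  0.1986] az 73.5 F [ 0.5 -0.6 -0.3] w 0.0854 j6 2.19 tilt z [-0.001  0.    -1.   ] -> row [-0.03  0.04 -0.06] -15.73
```

{"name": "step_arm", "arguments": {"commands": "0 0 0 -15.7;0 0 0 -15.7;0 0 0 -15.7;0 0 0 -15.7;0 0 0 -15.7;0 0 0 -15.7;0 0 0 -15.7;0 0 0 -15.7;0 0 0 -15.7;0 0 0 -15.7;0 0 0 -15.7;0 0 0 -15.7"}}

```text
time_s: 3.1
position: [0.4801, 0.251, 0.1983]
tcp_rot: [0.179, 0.984, -0.0, -0.001]
wrist_force: [0.5, 0.1, -0.5]
width: 0.0856
```

{"name": "step_arm", "arguments": {"commands": "0 0 0 -2;0 0 0 -2;0 0 0 -2"}}

```text
time_s: 3.35
position: [0.48, 0.2509, 0.198]
tcp_rot: [0.073, 0.997, -0.0, -0.001]
wrist_force: [0.1, -0.0, 0.5]
width: 0.0853
```

```bash
python3 - <<'E'
from h import *
go((.4812,.25,.054),167.9)
p,d,K,T=cap('wrist');save('w1',p);P=cloud(d,K,T)
m=(P[...,2]>.07)&(P[...,2]<.1)&(abs(P[...,0]-.47)<.08)&(abs(P[...,1]-.25)<.07)
q=P[m];c=q[:,:2].mean(0);U=np.linalg.svd(q[:,:2]-c,full_matrices=False)[2][0];s=(q[:,:2]-c)@U
print('vial',c,U,s.min(),s.max(),c+U*(s.min()+s.max())/2,q[:,2].max(),len(q),np.degrees(np.arctan2(U[1],U[0])))
E
```

```text
t 3.35 pos [0.48   0.2509 0.198 ] az 171.7 F [ 0.1 -0.   0.5] w 0.0853 j6 0.48 tilt z [-0.002  0.    -1.   ] -> row [-0.07 -0.03  5.76] 0.63
vial [0.4666775  0.25861964] [ 0.97758305 -0.21055016] -0.0430615209078651 0.04753989913917523 [0.46886649 0.25814818] 0.09166010811347061 3784 -12.154595077608727
```

View pics/w1.png

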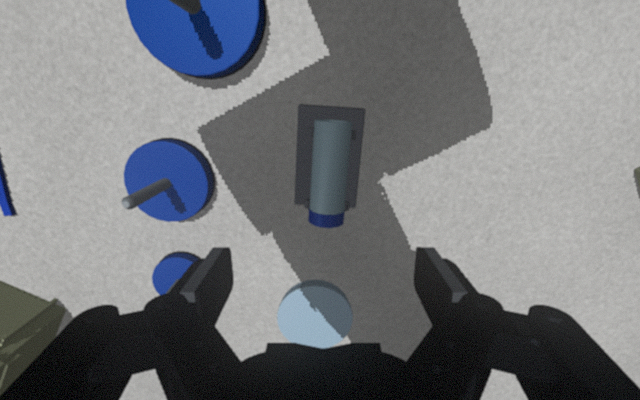

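The wrist view shows the vial at (330,170), band towards the bottom (327,218), and the pegs on the left. Its y disagrees with the top view by 6 mm, so I'll go lower and compare, using the pegs as a reference.

{"name": "step_arm", "arguments": {"commands": "0 -0.1 1 0.6;0 -0.1 1.7 0.6;0 -0.1 1.7 0.6;0 -0.1 1.7 0.6"}}

```text
time_s: 3.73
position: [0.4791, 0.2483, 0.1554]
tcp_rot: [0.108, 0.994, -0.0, -0.002]
wrist_force: [0.5, 0.8, 0.8]
width: 0.0861
```

```bash
python3 - <<'E'
from h import *
go((.481,.255,.054),167.9)
p,d,K,T=cap('wrist');P=cloud(d,K,T);np.savez('w2',p=p,d=d,K=K,T=T)
m=(P[...,2]>.07)&(P[...,2]<.1)&(abs(P[...,0]-.47)<.08)&(abs(P[...,1]-.25)<.07)
q=P[m];c=q[:,:2].mean(0);U=np.linalg.svd(q[:,:2]-c,full_matrices=False)[2][0];s=(q[:,:2]-c)@U
t=q[q[:,2]>.086]
print('vial',c,U,c+U*(s.min()+s.max())/2,'ridge',t.mean(0),len(q))
n=np.array([-U[1],U[0]]);w=(q[:,:2]-c)@n;print('width range',w.min(),w.max())
hsv=cv2.cvtColor(p,cv2.COLOR_RGB2HSV);bl=cv2.inRange(hsv,(108,150,40),(130,255,255))
n,L,S,C=cv2.connectedComponentsWithStats(bl)
for i in range(1,n):
    if S[i,4]<300: continue
    q=P[L==i]; f=q[(q[:,2]>.012)&(q[:,2]<.033)]
    if len(f)>50:
        c,r=cv2.minEnclosingCircle(f[:,:2].astype(np.float32));print('circ',C[i],np.round(c,4),r,f[:,2].mean())
E
```

```text
t 3.73 pos [0.4791 0.2483 0.1554] az 167.6 F [0.5 0.8 0.8] w 0.0861 j6 0.54 tilt z [-0.004 -0.    -1.   ] -> row [-0.03  0.28  4.05] -0.05
vial [0.46615693 0.25874105] [ 0.97756354 -0.21064076] [0.46879123 0.25817342] ridge [0.46680183 0.25880078 0.08806503] 5223
width range -0.015962318446493432 0.01598323154454315
circ [169.08745742  35.7413344 ] [0.3131 0.1581] 0.059912871569395065 0.02567589927015802
circ [152.22990354 202.33190425] [0.4663 0.0843] 0.044411834329366684 0.019147415229507914
```

{"name": "step_arm", "arguments": {"commands": "0 0.3 1 0;0 0.3 2 0;0 0.3 3 0;0 0.3 4 0;0 0.3 4.05 0;0 0.3 4.05 0;0 0.3 4.05 0"}}

```text
time_s: 4.37
position: [0.482, 0.2563, 0.0567]
tcp_rot: [0.108, 0.994, 0.0, -0.0]
wrist_force: [1.2, 0.2, 1.0]
width: 0.0854
```

```bash
python3 -c "
from h import *
go((.4807,.255,.054),167.9)"
```

```text
t 4.37 pos [0.482  0.2563 0.0567] az 167.6 F [1.2 0.2 1. ] w 0.0854 j6 0.56 tilt z [-0.     0.001 -1.   ] -> row [ 0.04 -0.06  0.11] -0.05
```

{"name": "step_arm", "arguments": {"commands": "0 0 0.1 0;0 0 0.1 0;0 0 0.1 0;0 0 0.1 0;0 0 0.1 0;0 0 0.1 0;0 0 0.1 0;0 0 0.1 0;0 0 0.1 0;0 0 0.1 0", "claw": 255, "force": 30}}

```text
time_s: 5.2
position: [0.482, 0.2549, 0.0548]
tcp_rot: [0.108, 0.994, -0.001, 0.0]
wrist_force: [-1.9, -11.2, 11.2]
width: 0.0302
```

{"name": "step_arm", "arguments": {"commands": "0 0 -0.8 0;0 0 -1.6 0;0 0 -2.4 0;0 0 -3.2 0;0 0 -4 0;0 0 -4 0"}}

```text
time_s: 5.7
position: [0.4833, 0.2556, 0.1584]
tcp_rot: [0.108, 0.994, 0.0, 0.002]
wrist_force: [0.5, 0.4, 0.0]
width: 0.0301
```

```bash
python3 - <<'E'
from h import *
go((.29,.158,.12),167.9)
p,d,K,T=cap('wrist');save('w3',p)
p2=cap('scene')[0];save('s3',np.vstack([cv2.resize(p2[130:230,320:480],None,fx=4,fy=4)]))
E
python3 -c "
import cv2,numpy as np
a=cv2.imread('pics/w3.png');b=cv2.imread('pics/s3.png')
cv2.imwrite('pics/c3.png',np.hstack([cv2.resize(a[60:400,160:480],(400,425)),cv2.resize(b,(400,250)) if 0 else cv2.copyMakeBorder(cv2.resize(b,(400,250)),0,175,0,0,0)]))"
```

```text
t 5.7 pos [0.4833 0.2556 0.1584] az 167.6 F [0.5 0.4 0. ] w 0.0301 j6 0.56 tilt z [ 0.005 -0.    -1.   ] -> row [ 6.72 -5.48  1.5 ] -0.05
```

View pics/c3.png

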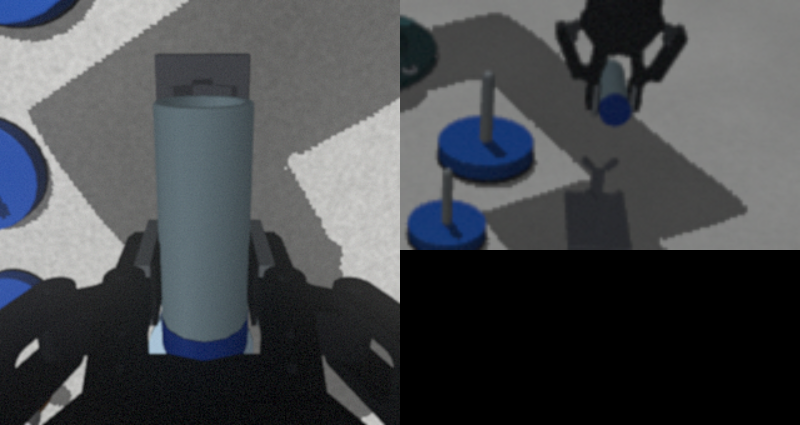

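```bash
python3 -c "
from h import *
go((.288,.163,.155),167.9)
go((.288,.163,.125),167.9)"
```

```text
t 5.8 pos [0.4822 0.2553 0.1553] az 167.6 F [ 0.5 -0.1 -1.1] w 0.0302 j6 0.56 tilt z [ 0.001 -0.002 -1.   ] -> row [ 6.79 -5.27  0.  ] -0.05
t 5.8 pos [0.4822 0.2553 0.1553] az 167.6 F [ 0.5 -0.1 -1.1] w 0.0302 j6 0.56 tilt z [ 0.001 -0.002 -1.   ] -> row [ 6.8  -5.27  1.2 ] -0.05
```

{"name": "step_arm", "arguments": {"commands": "1 -0.8 0 0;2 -1.6 0 0;3 -2.4 0 0;4 -3.2 0 0;5 -4 0 0;6 -4.7 0 0;6.8 -5.3 0 0;6.8 -5.3 0 0;6.8 -5.3 0 0;6.8 -5.3 0 0"}}

```text
time_s: 6.63
position: [0.2881, 0.1625, 0.1548]
tcp_rot: [0.108, 0.994, -0.001, 0.001]
wrist_force: [-0.1, -0.5, -0.4]
width: 0.03
```

```bash
cat > vp.py <<'E'
from h import *
def pitch(box=.12):
    s=manip.state();M=R.from_quat(s['tcp_rot']).as_matrix()
    p,d,K,T=cap('wrist');P=cloud(d,K,T)
    Q=(P-s['position'])@M   # tool coords
    hsv=cv2.cvtColor(p,cv2.COLOR_RGB2HSV)
    m=(abs(Q[...,1])<.02)&(abs(Q[...,0])<.09)&(Q[...,2]>-.075)&(Q[...,2]<.07)
    m&=(hsv[...,2]>45)
    q=Q[m];r=q[abs(q[:,1]-np.median(q[:,1]))<.004]
    l=np.polyfit(r[:,0],r[:,2],1)
    print('n',len(r),'x range',r[:,0].min(),r[:,0].max(),'z range',r[:,2].min(),r[:,2].max(),'slope deg',np.degrees(np.arctan(l[0])),'y med',np.median(q[:,1]))
    return p
E
python3 - <<'E'
from vp import *
go((.288,.163,.12),167.9)
pitch()
E
```

```text
t 6.63 pos [0.2881 0.1625 0.1548] az 167.6 F [-0.1 -0.5 -0.4] w 0.03 j6 0.48 tilt z [ 0.002 -0.002 -1.   ] -> row [0.01 0.02 1.39] -0.05
n 4359 x range -0.027088787908459488 0.05911067882463857 z range -0.07390882231974324 -0.004051754797871011 slope deg 3.651001823497978 y med 0.0004245534524416921
```

{"name": "step_arm", "arguments": {"commands": "0 0 0.4 0;0 0 0.8 0;0 0 1.1 0;0 0 1.3 0;0 0 1.5 0;0 0 1.65 0;0 0 1.8 0;0 0 1.95 0;0 0 2.1 0;0 0 2.2 0"}}

```text
time_s: 7.52
position: [0.2886, 0.163, 0.1003]
tcp_rot: [0.108, 0.994, -0.0, 0.001]
wrist_force: [-8.5, 1.2, 28.6]
width: 0.0301
```

```bash
python3 - <<'E'
from vp import *
go((.288,.163,.075),167.9)
pitch()
p=cap('scene')[0];save('s4',cv2.resize(p[120:220,300:460],None,fx=4,fy=4))
E
```

```text
t 7.52 pos [0.2886 0.163  0.1003] az 167.6 F [-8.5  1.2 28.6] w 0.0301 j6 0.48 tilt z [ 0.002 -0.001 -1.   ] -> row [ 0.03 -0.    1.01] -0.05
n 4598 x range -0.012135470111096624 0.06418635212932249 z range -0.0736647161365017 -0.012150893102264616 slope deg 25.91007440308506 y med 0.00045086570900085683
```

View pics/s4.png

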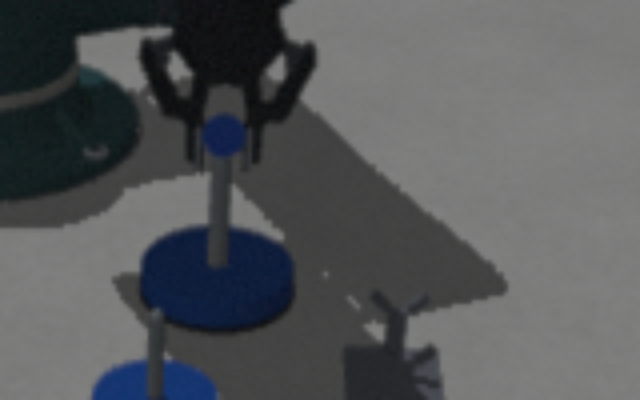

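The vial is pivoting in the grip: it rests on the tall peg at (222,135) and is about 25° mouth-down. I'll continue with a softer grip.

{"name": "step_arm", "arguments": {"commands": "0 0 0.1 0;0 0 0.2 0;0 0 0.3 0;0 0 0.4 0;0 0 0.5 0;0 0 0.6 0;0 0 0.7 0;0 0 0.8 0;0 0 0.9 0;0 0 0.9 0", "force": 20}}

```text
time_s: 8.45
position: [0.2881, 0.1632, 0.0775]
tcp_rot: [0.108, 0.994, 0.0, 0.0]
wrist_force: [-5.5, 2.6, 2.9]
width: 0.0304
```

```bash
python3 - <<'E'
from vp import *
go((.288,.163,.075),167.9)
pitch()
E
```

```text
t 8.45 pos [0.2881 0.1632 0.0775] az 167.6 F [-5.5  2.6  2.9] w 0.0304 j6 0.48 tilt z [ 0.001  0.    -1.   ] -> row [ 0.   -0.01  0.1 ] -0.05
n 4349 x range -0.008672672945128773 0.05416765287217844 z range -0.07384082553421507 0.013889059757634886 slope deg 55.626333182265384 y med 0.00044637038199213933
```

{"name": "step_arm", "arguments": {"commands": "0 0 0.1 0;-0.1 0 0.2 0;-0.2 0 0.2 0;-0.25 0 0.2 0;-0.25 0 0.2 0"}}

```text
time_s: 8.92
position: [0.2917, 0.162, 0.0717]
tcp_rot: [0.108, 0.994, 0.0, -0.002]
wrist_force: [-13.6, 5.1, -0.3]
width: 0.0302
```

```bash
python3 - <<'E'
from vp import *
go((.288,.163,.075),167.9)
s=manip.state();M=R.from_quat(s['tcp_rot']).as_matrix()
p,d,K,T=cap('wrist');Q=(cloud(d,K,T)-s['position'])@M
for v in range(100,400,15):
    print(v,[tuple((Q[v,u]*1000).round().astype(int)) if d[v,u]>0 else 0 for u in(300,323,345)],p[v,323])
save('w5',p)
E
```

```text
t 8.92 pos [0.2917 0.162  0.0717] az 167.6 F [-13.6   5.1  -0.3] w 0.0302 j6 0.47 tilt z [-0.005  0.001 -1.   ] -> row [ 0.15  0.01 -0.13] -0.04
100 [(np.int64(74), np.int64(-15), np.int64(72)), (np.int64(74), np.int64(0), np.int64(72)), (np.int64(74), np.int64(15), np.int64(73))] [200 198 196]
115 [(np.int64(64), np.int64(-15), np.int64(73)), (np.int64(64), np.int64(0), np.int64(73)), (np.int64(64), np.int64(15), np.int64(74))] [193 194 191]
130 [(np.int64(54), np.int64(-15), np.int64(73)), (np.int64(54), np.int64(0), np.int64(73)), (np.int64(54), np.int64(15), np.int64(73))] [197 198 194]
145 [(np.int64(44), np.int64(-15), np.int64(72)), (np.int64(44), np.int64(0), np.int64(73)), (np.int64(44), np.int64(16), np.int64(73))] [202 204 201]
160 [(np.int64(39), np.int64(-14), np.int64(45)), (np.int64(45), np.int64(0), np.int64(14)), (np.int64(39), np.int64(14), np.int64(46))] [132 151 160]
175 [(np.int64(38), np.int64(-11), np.int64(11)), (np.int64(40), np.int64(0), np.int64(1)), (np.int64(38), np.int64(11), np.int64(9))] [75 83 91]
190 [(np.int64(34), np.int64(-10), np.int64(-2)), (np.
[... 1329 characters left out ...]
(-60)), (np.int64(5), np.int64(0), np.int64(-58)), (np.int64(5), np.int64(8), np.int64(-58))] [ 9 32 92]
340 [(np.int64(-4), np.int64(-7), np.int64(-54)), (np.int64(-3), np.int64(0), np.int64(-55)), (np.int64(-4), np.int64(8), np.int64(-55))] [ 8 27 86]
355 [(np.int64(12), np.int64(-5), np.int64(-78)), (np.int64(12), np.int64(0), np.int64(-77)), (np.int64(12), np.int64(6), np.int64(-78))] [14 13 17]
370 [(np.int64(12), np.int64(-5), np.int64(-82)), (np.int64(12), np.int64(0), np.int64(-82)), (np.int64(11), np.int64(6), np.int64(-81))] [21 22 23]
385 [(np.int64(11), np.int64(-5), np.int64(-86)), (np.int64(11), np.int64(0), np.int64(-85)), (np.int64(12), np.int64(6), np.int64(-86))] [16 11 19]
```

View pics/w5.png

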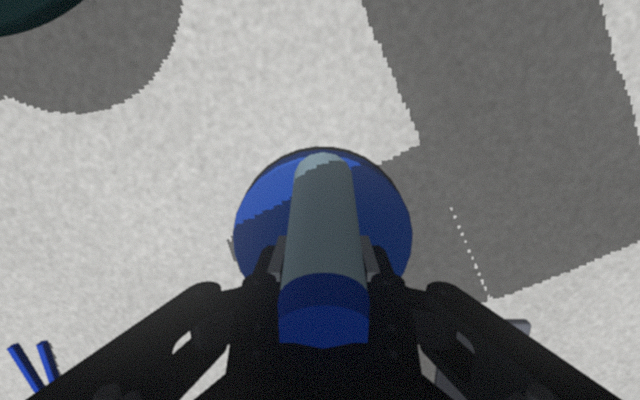

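{"name": "step_arm", "arguments": {"commands": "-0.1 0 0 0;-0.2 0 0.1 0;-0.3 0 0.1 0;-0.38 0 0.1 0;-0.38 0 0.1 0"}}

```text
time_s: 9.38
position: [0.2994, 0.1599, 0.0684]
tcp_rot: [0.107, 0.994, -0.0, -0.004]
wrist_force: [-4.8, 1.3, -2.7]
width: 0.0302
```

```bash
cat > vt.py <<'E'
from h import *
def tilt():
    s=manip.state();M=R.from_quat(s['tcp_rot']).as_matrix()
    p,d,K,T=cap('wrist');Q=(cloud(d,K,T)-s['position'])@M
    r=Q[150:318,318:328].reshape(-1,3);r=r[(r[:,2]<.01)&(r[:,2]>-.058)&(r[:,0]<.07)&(r[:,0]>-.02)]
    print('F',s['wrist_force'].round(1))
    f=Q[300:352,323]*1000;print('col',f[::6].round(0).tolist())
    f=Q[160:300:12,323]*1000;print(f.round(0).tolist())
    l=np.polyfit(r[:,2],r[:,0],1);print('tilt off vertical deg',np.degrees(np.arctan(-l[0])),'x at tip',l[1],'resid',np.std(r[:,0]-np.polyval(l,r[:,2])))
    return p,Q
E
python3 - <<'E'
from vt import *
go((.288,.163,.075),167.9);tilt()
E
```

```text
t 9.38 pos [0.2994 0.1599 0.0684] az 167.7 F [-4.8  1.3 -2.7] w 0.0302 j6 0.46 tilt z [-0.008  0.001 -1.   ] -> row [ 0.47  0.03 -0.26] -0.04
F [-4.8  1.3 -2.7]
col [[13.0, 0.0, -56.0], [10.0, 0.0, -55.0], [8.0, 0.0, -56.0], [7.0, 0.0, -57.0], [4.0, 0.0, -56.0], [1.0, 0.0, -56.0], [-2.0, 0.0, -55.0], [-8.0, 0.0, -52.0], [-11.0, 0.0, -51.0]]
[[39.0, 0.0, 43.0], [37.0, 0.0, 23.0], [35.0, 0.0, 5.0], [33.0, 0.0, -10.0], [32.0, 0.0, -22.0], [31.0, 0.0, -31.0], [30.0, 0.0, -42.0], [30.0, 0.0, -50.0], [29.0, 0.0, -57.0], [25.0, 0.0, -57.0], [22.0, 0.0, -58.0], [17.0, 0.0, -57.0]]
tilt off vertical deg -15.88140125241152 x at tip 0.03686984280380464 resid 0.005887457917994734
```

The vial is now about 6° from vertical, but it has slid about 15 mm off the pad centre. I'll stand it on the big stand's flat foot right below, which also squares it up, then let go, re-centre and regrip.

{"name": "step_arm", "arguments": {"commands": "0 0 0.1 0;0 0 0.2 0;0 0 0.28 0;0 0 0.34 0;0 0 0.38 0;0 0 0.38 0"}}

```text
time_s: 9.93
position: [0.3001, 0.1599, 0.0593]
tcp_rot: [0.108, 0.994, -0.0, -0.003]
wrist_force: [-3.5, -0.2, 11.1]
width: 0.0301
```

```bash
python3 - <<'E'
from vt import *
go((.288,.163,.075),167.9);tilt()
E
```

```text
t 9.93 pos [0.3001 0.1599 0.0593] az 167.7 F [-3.5 -0.2 11.1] w 0.0301 j6 0.46 tilt z [-0.007  0.001 -1.   ] -> row [ 0.5   0.02 -0.62] -0.04
F [-3.5 -0.2 11.1]
col [[13.0, 0.0, -57.0], [11.0, 0.0, -57.0], [9.0, 0.0, -57.0], [7.0, 0.0, -58.0], [4.0, 0.0, -57.0], [1.0, 0.0, -56.0], [-1.0, 0.0, -56.0], [-3.0, 0.0, -57.0], [-4.0, 0.0, -59.0]]
[[41.0, 0.0, 33.0], [36.0, 0.0, 27.0], [35.0, 0.0, 5.0], [34.0, 0.0, -13.0], [33.0, 0.0, -24.0], [33.0, 0.0, -36.0], [32.0, 0.0, -47.0], [32.0, 0.0, -55.0], [29.0, 0.0, -57.0], [25.0, 0.0, -58.0], [21.0, 0.0, -57.0], [16.0, 0.0, -56.0]]
tilt off vertical deg -15.489880880131075 x at tip 0.037728799232094185 resid 0.006640821297259329
```

{"name": "step_arm", "arguments": {"commands": "0 0 -0.05 0;0 0 -0.05 0;0 0 -0.05 0;0 0 -0.05 0;0 0 -0.05 0;0 0 -0.05 0", "claw": 90}}

```text
time_s: 10.48
position: [0.3, 0.1599, 0.0605]
tcp_rot: [0.108, 0.994, -0.0, -0.003]
wrist_force: [-0.7, -0.2, 0.2]
width: 0.055
```

```bash
python3 - <<'E'
from vt import *
go((.288,.163,.075),167.9);p,Q=tilt();save('w6',p)
E
```

```text
t 10.48 pos [0.3    0.1599 0.0605] az 167.7 F [-0.7 -0.2  0.2] w 0.055 j6 0.46 tilt z [-0.007  0.001 -1.   ] -> row [ 0.5   0.02 -0.58] -0.04
F [-0.7 -0.2  0.2]
col [[13.0, 0.0, -56.0], [10.0, 0.0, -56.0], [9.0, 0.0, -57.0], [-1.0, 0.0, -47.0], [-0.0, 0.0, -51.0], [-1.0, 0.0, -53.0], [-1.0, 0.0, -56.0], [-3.0, 0.0, -56.0], [-4.0, 0.0, -58.0]]
[[41.0, 0.0, 35.0], [36.0, 0.0, 24.0], [37.0, 0.0, -5.0], [38.0, 0.0, -25.0], [39.0, 0.0, -41.0], [40.0, 0.0, -54.0], [36.0, 0.0, -54.0], [32.0, 0.0, -55.0], [28.0, 0.0, -55.0], [24.0, 0.0, -56.0], [20.0, 0.0, -56.0], [16.0, 0.0, -57.0]]
tilt off vertical deg -16.760138396573087 x at tip 0.042089089350333855 resid 0.009518814173143306
```

View pics/w6.png

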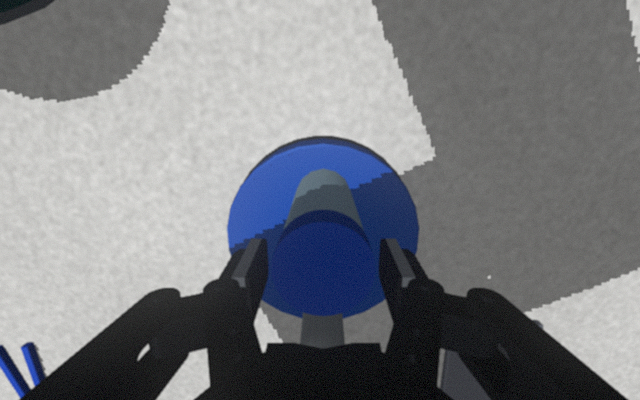

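The vial stands on the big foot with its closed end up at (323,260), clear of the peg behind it at (323,325). Now I'll centre on it and regrip.

{"name": "step_arm", "arguments": {"commands": "0.4 0 0 0;0.8 0 0 0;0.88 0 0 0;0.88 0 0 0;0.88 0 0 0"}}

```text
time_s: 10.95
position: [0.2784, 0.1648, 0.0608]
tcp_rot: [0.107, 0.994, 0.0, -0.003]
wrist_force: [0.7, -0.4, -0.2]
width: 0.0552
```

```bash
python3 - <<'E'
from vt import *
go((.288,.163,.075),167.9);p,Q=tilt()
E
```

```text
t 10.95 pos [0.2784 0.1648 0.0608] az 167.7 F [ 0.7 -0.4 -0.2] w 0.0552 j6 0.49 tilt z [-0.006  0.001 -1.   ] -> row [-0.39  0.01 -0.57] -0.03
F [ 0.7 -0.4 -0.2]
col [[13.0, 0.0, -56.0], [10.0, 0.0, -56.0], [7.0, 0.0, -55.0], [5.0, 0.0, -55.0], [3.0, 0.0, -55.0], [1.0, 0.0, -56.0], [-1.0, 0.0, -56.0], [-4.0, 0.0, -55.0], [-6.0, 0.0, -56.0]]
[[36.0, 0.0, 62.0], [29.0, 0.0, 57.0], [27.0, 0.0, 35.0], [19.0, 0.0, 35.0], [14.0, 0.0, 28.0], [14.0, 0.0, 10.0], [14.0, 0.0, -7.0], [14.0, 0.0, -18.0], [14.0, 0.0, -29.0], [14.0, 0.0, -39.0], [15.0, 0.0, -47.0], [14.0, 0.0, -54.0]]
tilt off vertical deg -2.2599755982504375 x at tip 0.014294402717711879 resid 0.0018452660240965407
```

{"name": "step_arm", "arguments": {"commands": "-0.08 0 0 0;-0.08 0 0 0;-0.08 0 0 0;-0.08 0 0 0;-0.08 0 0 0;-0.08 0 0 0;-0.08 0 0 0", "claw": 255, "force": 40}}

```text
time_s: 11.58
position: [0.2811, 0.1644, 0.0609]
tcp_rot: [0.107, 0.994, 0.0, -0.003]
wrist_force: [1.6, 0.1, 3.5]
width: 0.0302
```

{"name": "step_arm", "arguments": {"commands": "0 0 -0.6 0;0 0 -1.4 0;0 0 -2.2 0;0 0 -3 0;0 0 -3.4 0;0 0 -3.4 0;0 0 -3.4 0"}}

```text
time_s: 12.17
position: [0.2813, 0.1643, 0.1456]
tcp_rot: [0.107, 0.994, 0.0, -0.003]
wrist_force: [0.3, -1.1, -0.9]
width: 0.0302
```

```bash
python3 - <<'E'
from vt import *
go((.4665,.083,.145),167.9);p,Q=tilt()
E
```

```text
t 12.17 pos [0.2813 0.1643 0.1456] az 167.7 F [ 0.3 -1.1 -0.9] w 0.0302 j6 0.49 tilt z [-0.006  0.001 -1.   ] -> row [-7.93 -1.6  -0.02] -0.04
F [ 0.3 -1.1 -0.9]
col [[12.0, 0.0, -55.0], [10.0, 0.0, -55.0], [7.0, 0.0, -55.0], [6.0, 0.0, -56.0], [3.0, 0.0, -55.0], [0.0, 0.0, -55.0], [-1.0, 0.0, -56.0], [-6.0, 0.0, -54.0], [-7.0, 0.0, -55.0]]
[[24.0, 0.0, 121.0], [14.0, 0.0, 120.0], [3.0, 0.0, 120.0], [-7.0, 0.0, 119.0], [17.0, 0.0, 20.0], [17.0, 0.0, 1.0], [17.0, 0.0, -13.0], [18.0, 0.0, -26.0], [17.0, 0.0, -35.0], [18.0, 0.0, -46.0], [18.0, 0.0, -52.0], [15.0, 0.0, -55.0]]
tilt off vertical deg -4.197857085983378 x at tip 0.018144563838466642 resid 0.0029560625749520584
```

{"name": "step_arm", "arguments": {"commands": "0 0 -0.7 0;0 0 -1.2 0;-1.5 0.5 -1.2 0;-3 1 -1.2 0;-4.5 1.2 -1.2 0;-6 1.2 -1.2 0;-7 1.2 -1.2 0;-7.5 1.2 -1.2 0;-7.5 1.2 -1.2 0;-7.5 1.2 -1.2 0;-7.5 1.2 -1.2 0"}}

```text
time_s: 13.13
position: [0.4692, 0.1536, 0.1734]
tcp_rot: [0.107, 0.994, -0.0, -0.004]
wrist_force: [-0.3, -0.4, -0.2]
width: 0.0302
```

```bash
python3 - <<'E'
from vt import *
go((.468,.0825,.145),167.9);p,Q=tilt();save('w7',p)
s=manip.state();M=R.from_quat(s['tcp_rot']).as_matrix()
p,d,K,T=cap('wrist');P=cloud(d,K,T)
hsv=cv2.cvtColor(p,cv2.COLOR_RGB2HSV);bl=cv2.inRange(hsv,(108,150,40),(130,255,255))
n,L,S,C=cv2.connectedComponentsWithStats(bl)
for i in range(1,n):
    if S[i,4]<300: continue
    q=P[L==i]; f=q[(q[:,2]>.012)&(q[:,2]<.033)]
    if len(f)>50:
        c,r=cv2.minEnclosingCircle(f[:,:2].astype(np.float32));print('circ',C[i],S[i],np.round(c,4),r,f[:,2].mean())
near=(np.hypot(P[...,0]-.467,P[...,1]-.083)<.02)&(P[...,2]>.03)&(P[...,2]<.1)
q=P[near];print('peg',len(q));
if len(q): print(q.mean(0),q.max(0),q.min(0), q[q[:,2]>.08].mean(0))
E
```

```text
t 13.13 pos [0.4692 0.1536 0.1734] az 167.7 F [-0.3 -0.4 -0.2] w 0.0302 j6 0.36 tilt z [-0.008  0.001 -1.   ] -> row [-0.57 -2.79  1.14] -0.03
F [-0.3 -0.4 -0.2]
col [[12.0, 0.0, -55.0], [10.0, 0.0, -55.0], [8.0, 0.0, -56.0], [5.0, 0.0, -55.0], [3.0, 0.0, -55.0], [2.0, 0.0, -56.0], [-2.0, 0.0, -55.0], [-4.0, 0.0, -55.0], [-6.0, 0.0, -56.0]]
[[14.0, 0.0, 174.0], [1.0, 0.0, 174.0], [-12.0, 0.0, 174.0], [-25.0, 0.0, 175.0], [17.0, 0.0, 20.0], [17.0, 0.0, 2.0], [17.0, 0.0, -12.0], [17.0, 0.0, -25.0], [17.0, 0.0, -35.0], [18.0, 0.0, -44.0], [18.0, 0.0, -52.0], [15.0, 0.0, -55.0]]
tilt off vertical deg -4.079502835575138 x at tip 0.01808791389319293 resid 0.002950655977338689
circ [288.15258924  30.67131724] [ 216    0  143   74 7956] [0.3141 0.1574] 0.05878844112157822 0.025809753180176004
circ [252.65351156 188.23191173] [ 210  146   89   85 4713] [0.4662 0.0842] 0.044256921857595444 0.01913351170646082
peg 494
[0.46466271 0.08603941 0.06917946] [0.47239991 0.08963987 0.09049754] [0.46075666 0.07777266 0.03008327] [0.4656908  0.08474133 0.08661745]
```

{"name": "step_arm", "arguments": {"commands": "-0.2 -1 0 0;-0.4 -2 0 0;-0.53 -2.6 0 0;-0.53 -2.75 0 0;-0.53 -2.75 0.3 0;-0.53 -2.75 0.6 0;-0.53 -2.75 0.9 0;-0.53 -2.75 0.9 0;-0.53 -2.75 0.9 0"}}

```text
time_s: 13.98
position: [0.4672, 0.0844, 0.1508]
tcp_rot: [0.107, 0.994, -0.0, -0.004]
wrist_force: [0.2, 0.1, -0.8]
width: 0.0304
```

```bash
python3 - <<'E'
from vt import *
go((.4675,.0835,.055),167.9)
p=cap('scene')[0];q=cap('top')[0]
save('c8',np.hstack([cv2.resize(p[140:240,270:390],None,fx=3.3,fy=3.3,interpolation=2),cv2.resize(q[160:260,230:350],None,fx=3.3,fy=3.3,interpolation=2)]))
E
```

```text
t 13.98 pos [0.4672 0.0844 0.1508] az 167.8 F [ 0.2  0.1 -0.8] w 0.0304 j6 0.22 tilt z [-0.008  0.001 -1.   ] -> row [-0.05 -0.03  3.83] -0.02
```

View pics/c8.png

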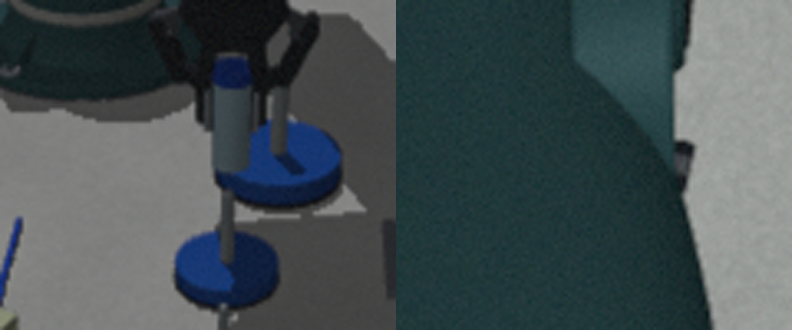

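The vial hangs upright over the middle peg, with its rim at (230,168) and the peg at (228,200), lined up in this view. I'll lower it now.

{"name": "step_arm", "arguments": {"commands": "0 0 0.4 0;0 0 0.8 0;0 0 1.2 0;0 0 1.5 0;0 0 1.8 0;0 0 2 0;0 0 2.3 0;0 0 2.6 0;0 0 2.6 0"}}

```text
time_s: 14.83
position: [0.4666, 0.0842, 0.0852]
tcp_rot: [0.107, 0.994, -0.0, -0.004]
wrist_force: [-0.5, -0.7, -1.3]
width: 0.0302
```

```bash
python3 - <<'E'
from vt import *
go((.4675,.0835,.055),167.9)
tilt()
E
```

```text
t 14.83 pos [0.4666 0.0842 0.0852] az 167.7 F [-0.5 -0.7 -1.3] w 0.0302 j6 0.22 tilt z [-0.009  0.001 -1.   ] -> row [-0.05 -0.02  1.21] -0.03
F [-0.5 -0.7 -1.3]
col [[12.0, 0.0, -55.0], [10.0, 0.0, -55.0], [8.0, 0.0, -55.0], [5.0, 0.0, -55.0], [2.0, 0.0, -54.0], [0.0, 0.0, -55.0], [-2.0, 0.0, -55.0], [-5.0, 0.0, -55.0], [-7.0, 0.0, -56.0]]
[[35.0, 0.0, 67.0], [26.0, 0.0, 67.0], [18.0, 0.0, 66.0], [9.0, 0.0, 66.0], [17.0, 0.0, 19.0], [17.0, 0.0, 2.0], [17.0, 0.0, -13.0], [17.0, 0.0, -25.0], [17.0, 0.0, -35.0], [18.0, 0.0, -44.0], [17.0, 0.0, -52.0], [15.0, 0.0, -55.0]]
tilt off vertical deg -4.170483511616826 x at tip 0.018134493117701874 resid 0.0029528716965614966
```

No contact on the peg: it is inside the vial. I'll lower it to the foot.

{"name": "step_arm", "arguments": {"commands": "0 0 0.3 0;0 0 0.6 0;0 0 0.85 0;0 0 1 0;0 0 1.08 0;0 0 1.16 0;0 0 1.22 0;0 0 1.22 0"}}

```text
time_s: 15.55
position: [0.4665, 0.0842, 0.0552]
tcp_rot: [0.107, 0.994, -0.0, -0.004]
wrist_force: [-0.5, -1.0, -0.8]
width: 0.0303
```

```bash
python3 - <<'E'
from vt import *
go((.4675,.0835,.055),167.9)
E
```

```text
t 15.55 pos [0.4665 0.0842 0.0552] az 167.7 F [-0.5 -1.  -0.8] w 0.0303 j6 0.22 tilt z [-0.008  0.001 -1.   ] -> row [-0.04 -0.02  0.01] -0.03
```

{"name": "step_arm", "arguments": {"commands": "0 0 0.05 0;0 0 0.1 0;0 0 0.1 0"}}

```text
time_s: 15.8
position: [0.467, 0.0842, 0.0539]
tcp_rot: [0.107, 0.994, -0.0, -0.003]
wrist_force: [-6.4, -1.3, 22.5]
width: 0.0302
```

{"name": "step_arm", "arguments": {"commands": "0 0 -0.05 0;0 0 -0.05 0;0 0 -0.05 0;0 0 -0.05 0;0 0 -0.05 0;0 0 -0.05 0;0 0 -0.05 0;0 0 -0.05 0", "claw": 0, "force": 60}}

```text
time_s: 16.47
position: [0.467, 0.0842, 0.0551]
tcp_rot: [0.107, 0.994, -0.0, -0.003]
wrist_force: [-0.5, 0.8, -0.6]
width: 0.0857
```

{"name": "step_arm", "arguments": {"commands": "0 0 -0.5 0;0 0 -1.3 0;0 0 -2.5 0;0 0 -4 0;0 0 -5 0;0 0 -6 0;0 0 -6 0;0 0 -6 0"}}

```text
time_s: 17.13
position: [0.4687, 0.0841, 0.2059]
tcp_rot: [0.107, 0.994, 0.0, -0.002]
wrist_force: [0.3, 0.1, -0.2]
width: 0.0856
```

```bash
python3 - <<'E'
from h import *
go((.5555,-.197,.2),52)
p,d,K,T=cap('wrist');P=cloud(d,K,T)
m=(P[...,2]>.06)&(P[...,2]<.16)&(np.hypot(P[...,0]-.466,P[...,1]-.084)<.04)
q=P[m];t=q[q[:,2]>.105];print('vial',q.max(0),len(q),'top face',t.mean(0),'lo-hi',t.min(0),t.max(0))
E
```

```text
t 17.13 pos [0.4687 0.0841 0.2059] az 167.8 F [ 0.3  0.1 -0.2] w 0.0856 j6 0.22 tilt z [-0.004  0.001 -1.   ] -> row [ -5.78 -10.25   0.21] 19.29
vial [0.48259303 0.10130347 0.11214078] 1592 top face [0.46539801 0.08525831 0.10925027] lo-hi [0.44948609 0.06898523 0.10504368] [0.48259303 0.10130347 0.11214078]
```

The vial stands on the peg: its top is at 0.11 m, centred within about 2 mm. Now the lid.

{"name": "step_arm", "arguments": {"commands": "-5.8 -10.3 -0.3 19.3;-5.8 -10.3 -0.3 19.3;-5.8 -10.3 -0.3 19.3;-5.8 -10.3 -0.3 19.3;-5.8 -10.3 -0.3 19.3;-5.8 -10.3 -0.3 19.3;-5.8 -10.3 -0.3 19.3;-5.8 -10.3 -0.3 19.3;-5.8 -10.3 -0.3 19.3;-5.8 -10.3 -0.3 19.3;-5.8 -10.3 -0.3 19.3;-5.8 -10.3 -0.3 19.3"}}

```text
time_s: 18.18
position: [0.5546, -0.1982, 0.2098]
tcp_rot: [0.758, 0.652, -0.003, -0.004]
wrist_force: [-0.3, -0.3, 0.4]
width: 0.0855
```

{"name": "step_arm", "arguments": {"commands": "0 0 0 5.3;0 0 0 5.3;0 0 0 5.3;0 0 0 5.3;0 0 0 5.3;0 0 0 5.3"}}

```text
time_s: 18.68
position: [0.5541, -0.198, 0.2082]
tcp_rot: [0.908, 0.418, -0.004, -0.004]
wrist_force: [0.0, 0.7, -0.3]
width: 0.0855
```

```bash
python3 - <<'E'
from h import *
go((.5555,-.197,.111),52)
p,d,K,T=cap('wrist');P=cloud(d,K,T);save('w9',p)
m=(P[...,2]>.12)&(P[...,2]<.145)&(np.hypot(P[...,0]-.555,P[...,1]+.197)<.08)
q=P[m];c=q[:,:2].mean(0);U=np.linalg.svd(q[:,:2]-c,full_matrices=False)[2][0];s=(q[:,:2]-c)@U
print('bar',c,U,s.min(),s.max(),c+U*(s.min()+s.max())/2,q[:,2].max(),len(q),np.degrees(np.arctan2(U[1],U[0])))
E
```

```text
t 18.68 pos [ 0.5541 -0.198   0.2082] az 49.5 F [ 0.   0.7 -0.3] w 0.0855 j6 1.8 tilt z [-0.011  0.003 -1.   ] -> row [0.09 0.06 3.89] -0.42
bar [ 0.55650126 -0.19279604] [-0.61601254 -0.78773635] -0.045606804654289575 0.05415932959823316 [ 0.55386703 -0.19616461] 0.13574518830727958 1684 -128.02553013179693
```

View pics/w9.png

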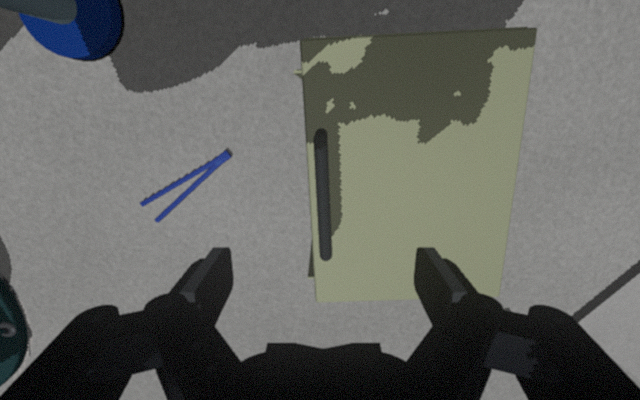

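The bar runs from (320,130) to (327,255), centred between the jaws, with the shut lid below it. Next I'll descend and grip.

{"name": "step_arm", "arguments": {"commands": "0 0 1 -0.4;0 0 2 -0.4;0 0 3 -0.4;0 0 3.6 -0.4;0 0 3.9 -0.4;0 0 3.9 -0.4;0 0 3.9 -0.4"}}

```text
time_s: 19.32
position: [0.5531, -0.1978, 0.1111]
tcp_rot: [0.898, 0.44, -0.004, -0.004]
wrist_force: [0.4, -0.7, 1.1]
width: 0.0856
```

```bash
python3 -c "
from h import *
go((.5545,-.1965,.111),52)"
```

```text
t 19.32 pos [ 0.5531 -0.1978  0.1111] az 52.2 F [ 0.4 -0.7  1.1] w 0.0856 j6 1.75 tilt z [-0.011  0.003 -1.   ] -> row [0.07 0.01 0.01] 0.03
```

{"name": "step_arm", "arguments": {"commands": "0 0 0 0;0 0 0 0;0 0 0 0;0 0 0 0;0 0 0 0;0 0 0 0;0 0 0 0;0 0 0 0;0 0 0 0;0 0 0 0;0 0 0 0;0 0 0 0", "claw": 255, "force": 80}}

```text
time_s: 20.32
position: [0.553, -0.1976, 0.1114]
tcp_rot: [0.898, 0.44, -0.004, -0.004]
wrist_force: [-2.0, 1.8, 5.1]
width: 0.0073
```

```bash
python3 -c "
from h import *
go((.5545,-.1965,.111),52)"
```

```text
t 20.32 pos [ 0.553  -0.1976  0.1114] az 52.2 F [-2.   1.8  5.1] w 0.0073 j6 1.75 tilt z [-0.011  0.003 -1.   ] -> row [0.07 0.02 0.02] 0.03
```

{"name": "step_arm", "arguments": {"commands": "0 0 -0.05 0;0 0.02 -0.1 0;0 0.03 -0.15 0;0 0.05 -0.2 0;0 0.06 -0.25 0;0 0.07 -0.3 0;0 0.07 -0.3 0;0 0.07 -0.3 0"}}

```text
time_s: 20.98
position: [0.5548, -0.199, 0.1194]
tcp_rot: [0.898, 0.44, -0.004, -0.003]
wrist_force: [2.9, -1.8, -0.8]
width: 0.0073
```

{"name": "step_arm", "arguments": {"commands": "0 0.01 -0.06 0;0 0.03 -0.12 0;0 0.05 -0.18 0;0 0.07 -0.24 0;0 0.09 -0.3 0;0 0.1 -0.36 0;0 0.11 -0.4 0;0 0.11 -0.4 0;0 0.11 -0.4 0"}}

```text
time_s: 21.73
position: [0.5577, -0.2012, 0.1295]
tcp_rot: [0.898, 0.44, -0.004, -0.003]
wrist_force: [5.3, -3.5, -4.9]
width: 0.0074
```

```bash
python3 - <<'E'
from h import *
go((.5545,-.1965,.111),52)
p,d,K,T=cap('top');P=cloud(d,K,T);hx=np.array([.789,-.6145])
q=P[60:230,360:520].reshape(-1,3);hsv=cv2.cvtColor(p,cv2.COLOR_RGB2HSV)[60:230,360:520].reshape(-1,3)
k=(q[:,2]>.085)&(q[:,2]<.125)&(hsv[:,0]>20)&(hsv[:,0]<40)&(hsv[:,1]>40);q=q[k];s=q[:,:2]@hx
l=np.polyfit(s,q[:,2],1);l=np.polyfit(s[abs(np.polyval(l,s)-q[:,2])<.006],q[abs(np.polyval(l,s)-q[:,2])<.006][:,2],1)
print('lid angle',-np.arctan(l[0]),len(s))
p2,d2,K2,T2=cap('scene');save('s10',np.hstack([cv2.resize(p2[170:310,140:380],None,fx=1.65*1,fy=1.65),cv2.resize(p[140:280,180:420],None,fx=1.65,fy=1.65)]))
E
```

```text
t 21.73 pos [ 0.5577 -0.2012  0.1295] az 52.2 F [ 5.3 -3.5 -4.9] w 0.0074 j6 1.75 tilt z [-0.009  0.001 -1.   ] -> row [ 0.08 -0.21  0.74] 0.03
lid angle 0.10955843958136548 1436
```

View pics/s10.png

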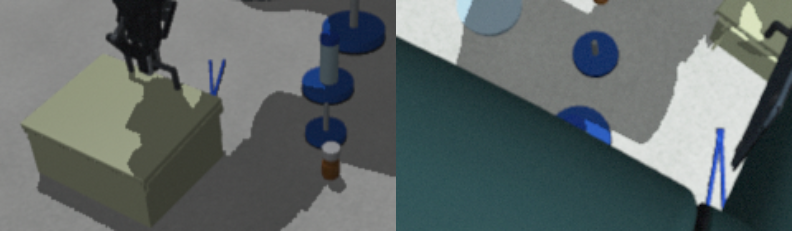

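The lid measures 0.11 rad, held in the jaws. The vial stands upright on the middle peg at (329,60), and the bystanders in view look undisturbed. I'll settle, then hand in.

{"name": "step_arm", "arguments": {"commands": "0 0 0 0;0 0 0 0;0 0 0 0;0 0 0 0;0 0 0 0;0 0 0 0;0 0 0 0;0 0 0 0"}}

```text
time_s: 22.5
position: [0.5577, -0.2013, 0.1296]
tcp_rot: [0.898, 0.44, -0.004, -0.002]
wrist_force: [4.2, -2.6, -3.1]
width: 0.007
```

```bash
python3 - <<'E'
from h import *
go((.5545,-.1965,.111),52);print(abs(manip.state()['joint_velocities']).max())
print(manip.job_done())
E
```

```text
t 22.5 pos [ 0.5577 -0.2013  0.1296] az 52.2 F [ 4.2 -2.6 -3.1] w 0.007 j6 1.75 tilt z [-0.009  0.001 -1.   ] -> row [ 0.08 -0.21  0.75] 0.03
0.0019168686530743502
the job is handed in; nothing more can be done
None
```

I handed the job in at about 22.5 s of the 54 s. By my own checks both steps look met, but `job_done` gave no verdict.

**Vial:** The moves cannot tilt the tool, so I turned the vial in the grip by pressing its closed end down past the tall spare peg. That slid it about 15 mm off the pad centre, so I stood it on that stand's foot, re-centred and regripped. I then lowered it over the middle peg until the rim touched the foot and released it. After release its top was at about 0.11 m and its centre within about 2 mm of the peg. The last picture shows it upright.

**Lid:** I gripped the bar and lifted it slowly to break the seal. The lid measured 0.11 rad (about 19 mm at the front edge), against 0.113 expected from the lift. At hand-in the bar was still gripped and the arm was still, with about 6 N at the wrist.

**Disagreements and gaps:**
- The top and wrist cameras differed by 3 to 6 mm in y. I went by the wrist view for the final alignments.
- The jaw width read about 2 mm under the true size on both the vial and the bar.
- I checked the bystanders only by eye in the last picture, where they looked undisturbed.

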